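# Reload the label printer

### The arm

A 7-joint arm with a two-finger parallel gripper is mounted at the origin on the work surface. World frame = base frame: x ahead of the robot, y to its left, z up, the work surface at z = 0. Lengths are in m, angles in rad, forces in N, time in s.
With the tool pointing down it reaches from about 0.4 to 0.9 m from the base axis. Payload 5.6 kg.
Tool frame: the origin (TCP) lies midway between the tips of the shut fingers; the grasp point (between the pads) lies 19 mm behind it; y points along the fingers, z is the direction in which the jaws open and shut, and the axes are right-handed (so a half turn about y gives the same grasp; the last joint's range is limited). The gripper opens to 92 mm and grips with 3 to 60 N. Pads are 20 mm wide; open, the fingers measure 128 mm over their backs; the gripper's body (75 mm by 189 mm) begins 69 mm behind the grasp point.
Start: joints at [-1.212, 0.468, -0.012, 1.603, 0.006, 1.071, -0.056], TCP at [0.254, 0.598, 0.184] pointing down, gripper open.
Joint ranges: [-2.53, 2.53], [-0.31, 2.02], [-1.57, 1.55], [0.28, 2.44], [-1.29, 4.43], [0.15, 1.84], [-2.92, 2.92]. Speed limits (rad/s): [2.57, 2.57, 3.14, 3.14, 3.14, 3.14, 3.14].

### API

Orientations are given as a 3x3 rotation matrix whose columns are the frame's x, y, z axes.
In Python, from station import env, effector, solver, viewer, workorder, search_frame, tip_of gives the robot as it stands. Calls block until the motion is done:
- env.reach(position, orientation): joint-space move of the TCP to a pose.
- env.movel(position, frame=None, rate=0.15): straight line of the TCP; frame=None keeps the orientation; rate is the mean speed in m/s.
- env.goto_joints(angles): joint-space move.
- effector.release() and effector.grasp(squeeze=None): open the fingers fully, or close them until they stop; squeeze is the grip in N (None keeps the last).
- env.pause(seconds).
- solver.inverse_kinematics(position, orientation): joint angles nearest the present ones, or None.
- env.sense(): the state.
- viewer.read_camera(name): name is "scene" or "side" or "wrist"; returns (picture, depth): 480x640x3 uint8, red, green, blue; 480x640 float32, m along the optical axis (not along the pixel's ray), 0 where there is no reading.
- viewer.camera_info(name): a dict with "intrinsics" (3x3 intrinsics, pixels), "eye" and "rotation" of the camera in the world; the wrist camera has in their place "T_tool_cam" (4x4, takes a point from camera to tool coordinates, whose origin is the TCP and whose axes are the tool frame's). Camera axes: x right, y up, looking along -z (the intrinsics and any distortion apply to the point x, -y, -z); pixel columns grow to the right and rows downward; lengths in m; the calibration is good to about 2 mm. A picture is of the moment at which its call begins: read the wrist's pose just before it. camera_info takes no time and is no camera call.
A pose or a line that the arm cannot do raises env.PlanningError and nothing moves.
- workorder.finish_job(): hands the job in, once; it reports no verdict.
Trained networks look in the newest picture that a camera, given by its name, has taken for a name from the list of things; names that differ only in an ending like _2 or _b are one class to them, and where a whole thing is asked for, a point or a joint stands for the part that bears it (a point fixed in the world has none). Each returns a list of dicts, best first, with "score" (0 to 1); they miss things now and then, are a little off and sometimes report something else, mostly with a low value. They report only what shows in the picture. A call takes as long as a camera call. They do not tell look-alikes from the thing itself.
- search_frame(camera, name): "at" ([x, y, z] in m, in world coordinates, good to about 4 mm: the middle of the surface that is visible of it).
- tip_of(camera, name): "at" ([x, y, z] in m, in world coordinates, good to about 4 mm: a listed point, or the origin of a listed thing).
The state is a dict: "t": time; "joint_positions": joint angles; "joint_velocities": joint speeds; "tau": joint torques, N m; "ee_pos": TCP position; "tcp_rot": TCP orientation; "wrist_force": force on the tool from outside, world axes, zero at the start; "moment": the same for the moment, N m; "gripper_width": finger opening in m.
Only numpy, scipy, OpenCV 4.12 (cv2) and the standard library are available. Lean on these libraries where they do the work, as an engineer would, in place of code of your own. Each camera call takes 0.05 s, during which the arm holds its last target. There are 200 camera calls.

### The job

The label printer on the packing bench has run out: press the blue latch plate at its front and let the cover spring fully open by itself, without the robot touching the cover. Then take the fresh white label roll from its rest and set it down, not dropped, in the open printer's bay, seated between the cradle bars and side guides with its axis running across the printer, and leave the cover standing open. Leave the carton, the tape roll and the empty core where they are.

Things in the scene. Friction and masses are not known exactly. Their poses are not given: they have to be found in the camera images.
- printer: Grey desktop label printer fixed to the bench, 180 (x) by 160 (y) by 108 mm high when shut. Origin on the bench under the middle of its roll bay; x points from the front (latch side, nearer the robot) to the hinge side, y across it, z up. Under the cover is an open tray: rim 60 mm above the bench, inside 164 by 144 mm, bay floor 35 mm above the bench.
- bay_seat (a point): Where a seated roll's centre lies: middle of the bay, 65 mm above the bench, 30 mm above the bay floor; axes as the printer's. On the bay floor stand two black cradle bars, 10 mm high, 60 mm long in y, at x = +-27 mm (48 mm clear between), and two orange side guides, 8 mm high, at y = +-37.5 mm (70 mm clear between): a seated roll has 1.5 mm play either way in x, 10 mm in y.
- press_pad (a point): The spot to press, on top of the blue latch plate (56 by 50 mm) that sticks out of the printer's front. At rest it is 138 mm in front of the printer's origin (printer x = -138 mm, y = 0), 58 mm above the bench, and moves with the plate. The plate's free end is 20 mm further out; the shut cover's front edge is about 50 mm from this spot, towards the printer.
- latch (a joint): Angle of the blue latch plate (rad): 0 at rest, grows as it is pressed down, stop at 0.36. It tips about a pin 44 mm from the press spot. Its hook lets the cover go at about 0.2 rad (9 to 10 mm down at the press spot); the stop is about 16 mm down. Pressing takes about 1.5 N at first, 3 N at release, 6 N at the stop. It springs back when let go.
- lid (a joint): Angle of the printer's cover (rad): 0 shut, 1.75 fully open (leaning back a little past upright). When the latch lets go, a spring swings it open by itself in about one second, and it stays there.
- cover_hinge (a point): The printer's grey sprung cover: a shell 172 mm long, 158 wide, 47 deep with a sloping front, hinged along the back rim (85 mm behind the printer's origin, 61 mm above the bench); this point is the middle of the hinge, y along it. Opening, its front edge sweeps up and back, away from the latch plate; open, it stands behind the hinge line, up to 240 mm above the bench.
- roll: The fresh label roll: white cylinder 60 mm across and 50 mm long with brown core ends, about 0.14 kg. Origin at its centre; its y axis is the roll's axis, level. It lies on its rest with its centre 38 mm above the bench; it can be taken across its flat ends (50 mm).
- rest: Low black tray fixed to the bench that holds the roll, 90 mm by 80 mm, 8 mm thick, with two orange bars 10 mm high at x = +-27 mm that keep the roll from rolling. Origin on the bench under its middle; its y axis is along the roll's axis.
- carton: Bystander: small brown carton 100 x 80 x 55 mm, origin at the centre of its underside.
- tape: Bystander: amber roll of packing tape lying flat, 100 mm across, 48 mm high, origin at the centre of its underside.
- core: Bystander: spent brown cardboard core standing on end, 31 mm across, 50 mm high, origin at the centre of its underside.
Things that resemble listed ones, but are neither listed nor needed, are in the scene too. Of the things that look like the roll, the largest one is meant.

How it is judged:
By the outcome, as a careful person would: the job done as asked, in the order asked, and still so for the second after the job is handed in, with the robot touching nothing.
It also fails if it takes over 56 s, if anything falls off the work surface, if the arm or the gripper's body presses on something with over 40 N, if the wrist force passes 120 N, or if a joint passes its speed limit or range.

## Working session

There is one attempt and no reset: what is moved stays moved. The work goes in short steps, each a Python script; the robot and the scene stay as the last script left them, time stands still between calls to the robot, and variables do not carry over. Pictures are saved under pics/ and viewed, about 8 in all and at most 12, crops included, and the job is handed in when it is done.

```bash
mkdir -p pics; ls
cat > h.py <<'E'
import numpy as np, cv2
from station import env, effector, solver, viewer, workorder, search_frame, tip_of
def cloud(name):
    s=env.sense(); im,d=viewer.read_camera(name); c=viewer.camera_info(name); K=np.array(c["intrinsics"])
    v,u=np.mgrid[:480,:640]
    P=np.stack([(u-K[0,2])/K[0,0]*d,-(v-K[1,2])/K[1,1]*d,-d],-1)
    if "eye" in c: R,t=np.array(c["rotation"]),np.array(c["eye"])
    else:
        T=np.array(c["T_tool_cam"]); Rt=np.array(s["tcp_rot"]); R=Rt@T[:3,:3]; t=Rt@T[:3,3]+np.array(s["ee_pos"])
    W=P@R.T+t; W[d==0]=np.nan
    return im,W
def save(im,n): cv2.imwrite("pics/"+n,cv2.cvtColor(im,cv2.COLOR_RGB2BGR))
E
python3 - <<'E'
from h import *
np.set_printoptions(precision=3,suppress=True)
for n in ["scene","side"]:
    c=viewer.camera_info(n); print({k:np.array(v) if not isinstance(v,str) else v for k,v in c.items()})
    im,W=cloud(n); save(im,n+"0.png"); np.save(n+"0.npy",W)
    for q in ["printer","press_pad","bay_seat","cover_hinge","roll","rest"]:
        print(n,q,[(np.round(a["at"],3).tolist(),round(a["score"],2)) for a in tip_of(n,q)[:4]])
print(viewer.camera_info("wrist"));print(env.sense())
E
```

```text
pics
{'intrinsics': array([[617.814,   0.   , 306.157],
       [  0.   , 617.814, 237.708],
       [  0.   ,   0.   ,   1.   ]]), 'eye': array([1.469, 0.534, 1.591]), 'rotation': array([[-0.567, -0.686,  0.457],
       [ 0.824, -0.479,  0.302],
       [ 0.011,  0.547,  0.837]])}
scene printer [([0.654, -0.176, -0.0], 0.61)]
scene press_pad [([0.522, -0.14, 0.06], 0.54), ([0.488, 0.49, -0.001], 0.42)]
scene bay_seat [([0.65, -0.179, 0.066], 0.83)]
scene cover_hinge [([0.737, -0.2, 0.06], 0.74)]
scene roll [([0.601, 0.219, 0.034], 0.84), ([0.613, 0.33, 0.024], 0.73), ([0.52, -0.145, 0.06], 0.64), ([0.714, 0.226, 0.018], 0.48)]
scene rest [([0.601, 0.219, -0.002], 0.65), ([0.488, 0.485, -0.003], 0.58)]
{'intrinsics': array([[527.773,   0.   , 321.952],
       [  0.   , 527.773, 238.915],
       [  0.   ,   0.   ,   1.   ]]), 'eye': array([0.419, 0.963, 0.92 ]), 'rotation': array([[-0.978,  0.15 , -0.147],
       [-0.209, -0.631,  0.747],
       [ 0.02 ,  0.761,  0.649]])}
side printer [([0.649, -0.177, 0.068], 0.72), ([0.655, -0.176, 0.002], 0.61)]
side press_pad [([0.517, -0.141, 0.056
[... 399 characters left out ...]
([[-0.   , -0.967, -0.255, -0.072],
       [ 0.   ,  0.255, -0.967, -0.201],
       [ 1.   , -0.   , -0.   ,  0.   ],
       [ 0.   ,  0.   ,  0.   ,  1.   ]])}
{'t': 0.7, 'joint_positions': array([-1.212,  0.467, -0.012,  1.603,  0.006,  1.071, -0.056]), 'joint_velocities': array([-0.001, -0.001,  0.   , -0.001,  0.001, -0.   , -0.001]), 'tau': array([ -0.   , -52.027,  -0.013, -24.402,  -0.057,   0.011,   0.   ]), 'ee_pos': array([0.254, 0.598, 0.184]), 'tcp_rot': array([[ 0.92 ,  0.   ,  0.391],
       [-0.391,  0.   ,  0.92 ],
       [ 0.   , -1.   ,  0.   ]]), 'wrist_force': array([ 0.144, -0.562,  0.094]), 'moment': array([-0.001,  0.011,  0.005]), 'gripper_width': 0.09160080052621841}
```

View pics/scene0.png

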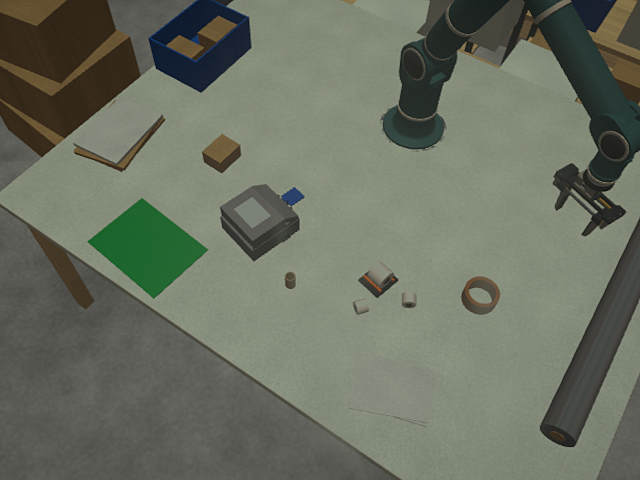

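View pics/side0.png

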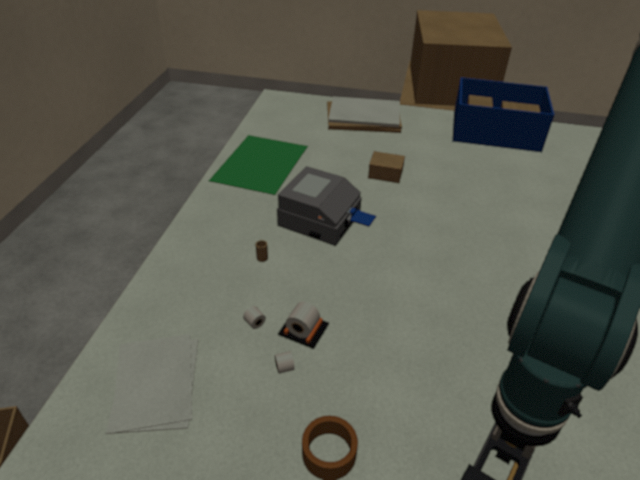

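The scene view shows the printer at (260,220) with its blue latch plate at (293,196), nearer the robot. There are three roll-like white things: (379,278) on the black and orange rest, (361,307) and (409,299). The one on the rest is the largest (z 38 mm) and is on the rest. The others lie on bare bench at about 18–24 mm centre height. I'll confirm this in a crop and measure yaws from the clouds.

Run:
```python
import numpy as np, cv2
np.set_printoptions(precision=4,suppress=True)
for n in ["scene","side"]:
    im=cv2.imread(f"pics/{n}0.png").astype(int); W=np.load(n+"0.npy"); b,g,r=im[...,0],im[...,1],im[...,2]
    def near(x,y,d): return np.hypot(W[...,0]-x,W[...,1]-y)<d
    def rect(m,lab):
        p=W[m]; z=np.median(p[:,2]); q=(p[:,:2]*1000).astype(np.float32); (c,s,a)=cv2.minAreaRect(q)
        print(n,lab,m.sum(),"mean",p.mean(0),"z",z,"rect",np.array(c)/1000,s,a)
    rect(near(.52,-.14,.06)&(b>1.5*r)&(b>90)&(W[...,2]>.045),"latch")
    rect(near(.65,-.178,.2)&(W[...,2]>.1),"covertop")
    rect(near(.65,-.178,.15)&(W[...,2]>.03)&~((b>1.5*r)&(b>90)),"printer")
    o=near(.602,.219,.08)&(r>1.6*b)&(W[...,2]<.03)&(W[...,2]>.005); rect(o,"orange")
    k=near(.602,.219,.08)&(W[...,2]>.004)&(W[...,2]<.025); rect(k,"rest")
    w=near(.602,.219,.06)&(W[...,2]>.03); rect(w,"roll"); print(W[w][:,2].max())
im=cv2.imread("pics/scene0.png")[240:330,330:450]; a=cv2.resize(im,None,fx=5,fy=5,interpolation=cv2.INTER_CUBIC)
cv2.imwrite("pics/crop1.png",a)
```

```text
scene latch 213 mean [ 0.5306 -0.1422  0.0594] z 0.05850417029009569 rect [ 0.5335 -0.1437] (52.63146209716797, 64.27371978759766) 72.6776351928711
scene covertop 1994 mean [ 0.6751 -0.1781  0.1086] z 0.10857222537599076 rect [ 0.6706 -0.1794] (165.31573486328125, 140.19776916503906) 75.29353332519531
scene printer 3492 mean [ 0.6725 -0.1641  0.0921] z 0.10392511837417295 rect [ 0.6285 -0.1644] (175.49786376953125, 241.71441650390625) 75.25511932373047
scene orange 86 mean [0.6253 0.2194 0.0157] z 0.015867060940934263 rect [0.6046 0.2169] (72.44139862060547, 64.52562713623047) 76.81578063964844
scene rest 472 mean [0.6176 0.2247 0.0093] z 0.007899915793343482 rect [0.603  0.2179] (148.33474731445312, 153.01190185546875) 21.132856369018555
scene roll 409 mean [0.6132 0.2231 0.0573] z 0.060513155819356346 rect [0.6055 0.2208] (55.618507385253906, 59.70962905883789) 77.68890380859375
0.07728092355458571
side latch 0 mean [nan nan nan] z nan rect [0. 0.] (0.0, 0.0) 0.0
side covertop 1927 mean [ 0.6691 -0.1705  0.1097] z 0.1102183703126407 rect [ 0.6665 -0.1766] (166.1761474609375, 147.70472717285156) 73.74945068359375
side printer 4378 mean [ 0.6433 -0.1448  0.087 ] z 0.09407357907923541 rect [ 0.6238 -0.1659] (174.39561462402344, 242.05198669433594) 72.69473266601562
side orange 232 mean [0.5894 0.2327 0.0146] z 0.01326830972887827 rect [0.602  0.2183] (77.69622802734375, 76.89608764648438) 75.13519287109375
side rest 827 mean [0.5953 0.2364 0.0102] z 0.009249732442995984 rect [0.6019 0.2176] (155.54412841796875, 153.27371215820312) 26.46543312072754
side roll 762 mean [0.6006 0.2313 0.0571] z 0.06042213072432845 rect [0.6042 0.2231] (55.1597900390625, 60.80556869506836) 76.61992645263672
0.07348088267522745
  return _methods._mean(a, axis=axis, dtype=dtype,
  ret = ret.dtype.type(ret / rcount)
<stdin>:8: RuntimeWarning: Mean of empty slice.
  ret = um.true_divide(
```

View pics/crop1.png

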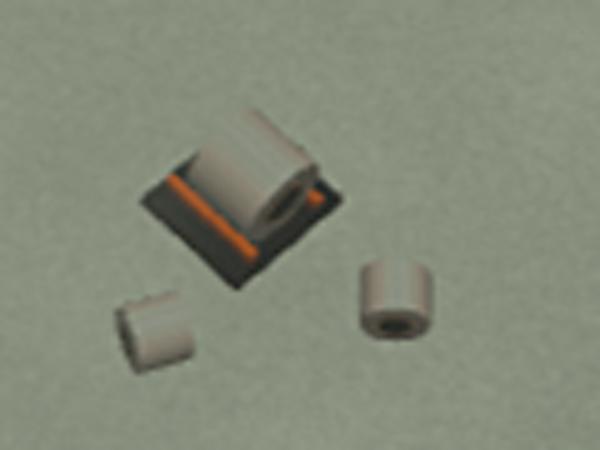

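The crop confirms it: the roll on the rest, crop (255,170), is clearly the largest, and the other two lie on bare bench. The rest's bars, and so the roll's axis, run at about 76° in the world. Printer yaw is about -15.5°. Next I press the latch with shut fingers, keeping the wrist camera on the robot side.

```bash
cat >> h.py <<'E'
def fr(yaw): # tool down, tool x along px, jaws along py
    c,s=np.cos(yaw),np.sin(yaw)
    return np.array([[c,0,-s],[s,0,c],[0,-1,0]],float)
def px(yaw): return np.array([np.cos(yaw),np.sin(yaw),0])
YP=np.deg2rad(-15.5); OP=np.array([.652,-.178,0])
E
python3 - <<'E'
from h import *
R=fr(YP); p=OP-.141*px(YP)
print(p)
effector.grasp(10)
env.reach(p+[0,0,.22],R); env.movel(p+[0,0,.075]); print(env.sense()["t"])
env.movel(p+[0,0,.061],rate=.05)
for z in (.055,.050,.046,.044):
    env.movel(p+[0,0,z],rate=.04); s=env.sense(); print(z,s["ee_pos"],s["wrist_force"],s["t"])
im,_=cloud("scene"); save(im,"press.png")
env.movel(p+[0,0,.09]-.03*px(YP),rate=.1)
env.movel(p+[0,0,.25]-.05*px(YP),rate=.25); effector.release()
im,W=cloud("scene"); save(im[120:300,180:460],"open.png"); np.save("scene1.npy",W); print(env.sense()["t"])
for q in ["bay_seat","printer","cover_hinge"]:print(q,[(np.round(a["at"],3).tolist(),round(a["score"],2)) for a in tip_of("scene",q)[:3]])
E
```

```text
[ 0.51612811 -0.14031939  0.        ]
5.925
0.055 [ 0.51591344 -0.14030988  0.05472239] [-0.29103677  0.07201099  0.38012701] 6.6583
0.05 [ 0.51591184 -0.14026994  0.04972799] [0.06642554 0.83895248 0.40735826] 6.9333
0.046 [ 0.51591561 -0.14031322  0.04574068] [-0.56289257 -0.19637131 -0.00887578] 7.1833
0.044 [ 0.51606825 -0.14034095  0.0439175 ] [-0.46834431  0.31438277 -0.24474184] 7.4333
10.4
bay_seat [([0.654, -0.178, 0.066], 0.79)]
printer [([0.65, -0.173, 0.002], 0.96)]
cover_hinge [([0.602, 0.22, -0.0], 0.47)]
```

View pics/open.png

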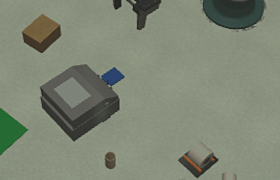

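The cover is still shut and I felt no contact force, so the fingers missed the plate. I'll look at the picture taken during the press.

Run:
```python
import cv2
im=cv2.imread("pics/press.png")[130:270,200:380]; cv2.imwrite("pics/press_c.png",cv2.resize(im,None,fx=4,fy=4,interpolation=cv2.INTER_CUBIC))
```

```text
(no output)
```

View pics/press_c.png

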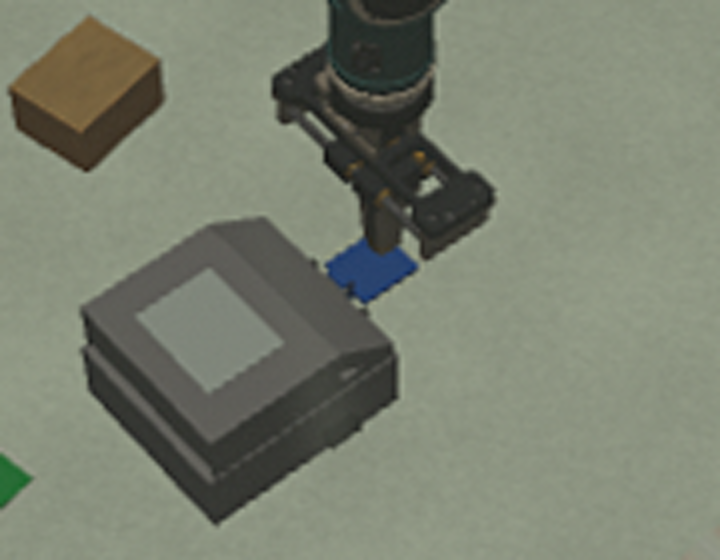

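Run:
```python
from h import *
np.set_printoptions(precision=4,suppress=True)
c=viewer.camera_info("scene");K=np.array(c["intrinsics"]);R=np.array(c["rotation"]);e=np.array(c["eye"])
def pr(p):
    q=R.T@(np.array(p)-e); return np.array([K[0,0]*q[0]/-q[2]+K[0,2],-K[1,1]*q[1]/-q[2]+K[1,2]])
cr=lambda p:(pr(p)-[200,130])*4
print("tcp",cr([.516,-.1403,.044]))
ax=px(YP);ay=np.array([-ax[1],ax[0],0])
for X,Y in((-158,-25),(-158,25),(-102,25),(-102,-25),(-138,0)): print(X,Y,cr(OP+X/1e3*ax+Y/1e3*ay+[0,0,.058]))
for n in("scene0","scene1"):
    W=np.load(n+".npy"); im=cv2.imread("pics/scene0.png").astype(int); m=(im[...,0]>1.5*im[...,2])&(im[...,0]>90)&(np.hypot(W[...,0]-.52,W[...,1]+.14)<.07)
    p=W[m]; l=np.c_[(p-OP)@ax,(p-OP)@ay,p[:,2]]; print(n,len(p),np.percentile(l,[2,50,98],axis=0))
    A=np.c_[l[:,:2],np.ones(len(l))]; print(np.linalg.lstsq(A,l[:,2],rcond=None)[0])
s=env.sense(); print(s["gripper_width"],s["ee_pos"])
```

```text
tcp [382.0678 264.1337]
-158 -25 [378.3852 222.7504]
-158 25 [419.2902 262.0792]
-102 25 [363.3635 299.1592]
-102 -25 [322.632  259.0187]
-138 0 [378.9193 255.318 ]
scene0 213 [[-0.1528 -0.0218  0.0511]
 [-0.127   0.0021  0.0585]
 [-0.0934  0.0237  0.0719]]
[0.1451 0.0146 0.0777]
scene1 213 [[-0.1536 -0.0212  0.0504]
 [-0.127   0.0029  0.0585]
 [-0.0945  0.0253  0.073 ]]
[0.143  0.0373 0.0773]
0.09188129341968672 [ 0.4679 -0.127   0.25  ]
```

The projected TCP lies over the plate, but the tip in the picture sits higher than the reported TCP. I'll press again in small steps, deeper, guarded by force and watching the cover in the depth image.

Run:
```python
from h import *
np.set_printoptions(precision=4,suppress=True)
R=fr(YP); p=OP-.139*px(YP)
effector.grasp(10); env.pause(.3); print("w",env.sense()["gripper_width"])
env.movel(p+[0,0,.075],R,rate=.2); env.movel(p+[0,0,.048],rate=.08); f0=None
for z in np.arange(.048,.024,-.004):
    env.movel(p+[0,0,z],rate=.04); s=env.sense(); im,W=cloud("scene")
    l=(W-OP)@np.c_[px(YP)]; n=np.nansum((np.hypot(W[...,0]-OP[0]-.05,W[...,1]-OP[1])<.12)&(W[...,2]>.125)&(l[...,0]>-.04))
    print(round(z,3),s["ee_pos"],s["wrist_force"],round(s["t"],2),n)
    if n>150 or s["wrist_force"][2]>15: break
save(im[130:270,200:380],"press2.png"); np.save("press2.npy",W)
```

```text
w 0.0005711754718908545
0.048 [ 0.5183 -0.1409  0.0483] [-0.8435 -0.2795 -1.3047] 14.0 0
0.044 [ 0.5178 -0.1408  0.0437] [-0.5379  0.0318  0.1951] 14.3 1
0.04 [ 0.5178 -0.1408  0.0397] [-0.5657 -0.3008  0.4394] 14.6 0
0.036 [ 0.5178 -0.1408  0.0357] [-0.1247  0.6024  1.0547] 14.9 0
0.032 [ 0.5178 -0.1408  0.0317] [ 0.2178  0.6522 -1.0658] 15.2 0
0.028 [ 0.5182 -0.1409  0.0279] [-1.0773  0.3317 -0.1474] 15.5 0
```

Run:
```python
from h import *
np.set_printoptions(precision=4,suppress=True)
a,_=cloud("scene"); b,W=cloud("side")
x=cv2.resize(a[150:250,220:340],None,fx=4,fy=4,interpolation=cv2.INTER_CUBIC)
y=cv2.resize(b[150:250,275:395],None,fx=4,fy=4,interpolation=cv2.INTER_CUBIC)
save(np.vstack([x,y])[:, :],"pp.png") if 0 else save(np.hstack([x,y])[:,:800],"pp.png")
save(cv2.resize(np.hstack([x,y]),(800,333)),"pp.png")
c=viewer.camera_info("side");K=np.array(c["intrinsics"]);q=np.array(c["rotation"]).T@(env.sense()["ee_pos"]-np.array(c["eye"]))
print("tcp side px",K[0,0]*q[0]/-q[2]+K[0,2],-K[1,1]*q[1]/-q[2]+K[1,2])
```

```text
tcp side px 365.5375761871768 226.8335911849703
```

View pics/pp.png

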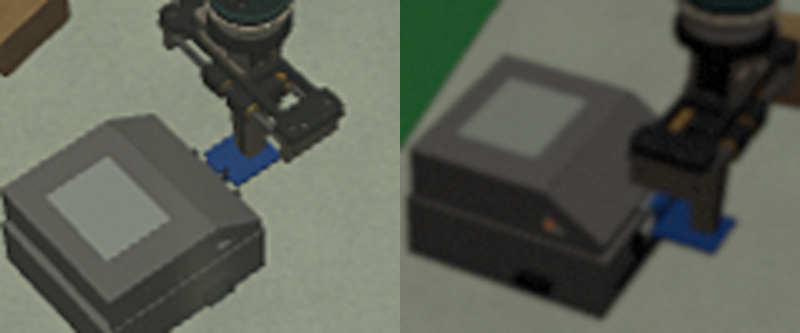

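Run:
```python
from h import *
np.set_printoptions(precision=1,suppress=True,linewidth=150)
ax=px(YP);ay=np.array([-ax[1],ax[0],0])
for n in("scene","side"):
    im,W=cloud(n); I=im.astype(int)
    l=np.stack([(W-OP)@ax,(W-OP)@ay,W[...,2]],-1)*1000
    box=(l[...,0]>-175)&(l[...,0]<-80)&(abs(l[...,1])<40)&(l[...,2]>8)
    blue=box&(I[...,2]>1.5*I[...,0])&(I[...,2]>70); f=box&~blue&(l[...,0]<-112)&(l[...,2]<110)
    B=l[blue]; print(n,"blue",len(B)); print(np.percentile(B,[3,25,50,75,97],axis=0)) 
    if len(B)>10: print("fit slope",np.round(np.linalg.lstsq(np.c_[B[:,:2],np.ones(len(B))],B[:,2],rcond=None)[0],3))
    F=l[f]; print("finger",len(F)); print(F[np.argsort(F[:,2])][::max(1,len(F)//14)])
s=env.sense(); print(np.round(s["ee_pos"],4),np.round(s["tcp_rot"],3),s["gripper_width"],s["wrist_force"])
```

```text
scene blue 164
[[-152.3  -20.3   50.9]
 [-129.1   -4.3   55.3]
 [-118.7    8.3   58.1]
 [-107.2   18.    62.2]
 [ -93.9   26.2   71.5]]
fit slope [ 0.2  0.  84.8]
finger 99
[[-168.9   18.6    8.1]
 [-133.9    1.4   51.7]
 [-155.    10.1   58.3]
 [-131.6    4.2   61.6]
 [-130.6    0.7   69.1]
 [-134.     1.4   72. ]
 [-149.1   12.2   75.5]
 [-134.9   14.8   79.8]
 [-147.6   14.    83.5]
 [-133.1   17.1   88.7]
 [-129.4   11.9   91.5]
 [-139.4   19.    95.3]
 [-130.9   10.2   98.6]
 [-127.6    9.5  105.5]
 [-132.5   17.9  109.8]]
side blue 163
[[-155.7  -14.9   56. ]
 [-144.3    1.6   58.8]
 [-123.5   12.6   60.1]
 [-112.1   21.    61.9]
 [ -96.2   27.5   73.3]]
fit slope [ 0.1 -0.  71.2]
finger 148
[[-134.7   29.4    8.6]
 [-130.1   26.6   56.2]
 [-150.5   27.8   58.3]
 [-145.6    4.3   60.1]
 [-149.    -0.3   64.9]
 [-143.2   13.3   68.7]
 [-143.2   13.9   72.4]
 [-138.8   11.    75.5]
 [-147.3   -7.9   79.1]
 [-148.6    2.4   83.2]
 [-128.    14.5   86.9]
 [-136.4   14.7   90.2]
 [-147.6    8.5   93.4]
 [-148.2   -8.4   98.7]
 [-148.1   -7.1  106. ]]
[ 0.5 -0.1  0. ] [[ 1.  -0.   0.3]
 [-0.3  0.   1. ]
 [-0.  -1.   0. ]] 0.00035650651813949445 [-0.7 -0.  -0.3]
```

The depth points put the visible fingertip near z ≈ 0.055 while the reported TCP is 0.028. The plate has not moved and there is no force, so the tip may only now be about to touch. I'll continue down in guarded steps, staying above the bench.

Run:
```python
from h import *
np.set_printoptions(precision=4,suppress=True)
p=OP-.139*px(YP)
for z in np.arange(.024,.009,-.003):
    env.movel(p+[0,0,z],rate=.04); s=env.sense(); im,W=cloud("scene")
    n=np.nansum((np.hypot(W[...,0]-OP[0]-.05,W[...,1]-OP[1])<.12)&(W[...,2]>.125)&(((W-OP)@px(YP))>-.04))
    print(round(z,3),s["ee_pos"],s["wrist_force"],s["tau"][[1,3]],round(s["t"],2),n)
    if n>150 or s["wrist_force"][2]>15: break
a,b=im,cloud("side")[0]
save(cv2.resize(np.hstack([a[150:250,220:340],b[150:250,275:395]]),(800,333),interpolation=cv2.INTER_CUBIC),"pp2.png")
```

```text
0.024 [ 0.5179 -0.1408  0.0239] [-1.1314  0.1917  1.9119] [-42.5339 -15.6187] 16.0 0
0.021 [ 0.5176 -0.1407  0.0209] [-2.85    0.4611  4.6139] [-42.233  -16.1252] 16.3 1036
```

View pics/pp2.png

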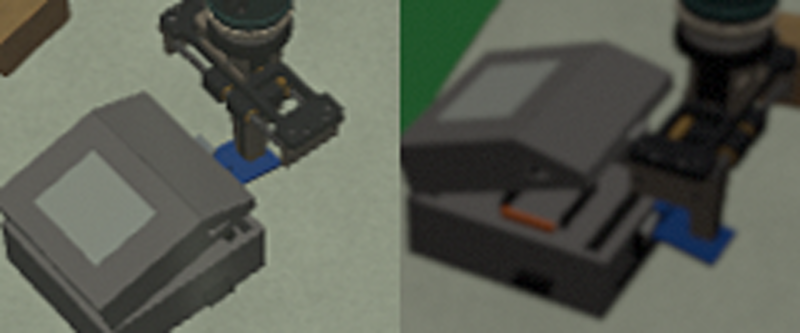

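The cover has released: the right panel shows it lifting, with bay and orange guide visible at (530,218). Contact began about 27 mm lower than the reported TCP implied, so the physical tip sits about 27 mm short of it. I'll wait for the cover, retreat, then measure the fingertip offset in free air as well as the bay.

Run:
```python
from h import *
np.set_printoptions(precision=1,suppress=True,linewidth=150)
p=OP-.139*px(YP)
env.pause(1.2)
env.movel(p+[0,0,.10]-.02*px(YP),rate=.15); env.movel(p+[0,0,.25]-.02*px(YP),rate=.3); effector.release()
s=env.sense(); tp=np.array(s["ee_pos"]); Rt=np.array(s["tcp_rot"]); print(s["t"],tp*1000,s["gripper_width"])
for n in("scene","side"):
    im,W=cloud(n); np.save(n+"2.npy",W); save(im,n+"2.png")
    L=((W-tp)@Rt)*1000  # tool coords
    m=(abs(L[...,0])<25)&(abs(L[...,2])<75)&(L[...,1]>-75)&(L[...,1]<40)
    F=L[m]; print(n,len(F),"along-tool percentiles",np.percentile(F[:,1],[50,80,90,97,100]) if len(F) else "")
    for sg in(-1,1):
        G=F[F[:,2]*sg>0]
        if len(G)>5: i=np.argsort(G[:,1])[-6:]; print(sg,G[i])
    l=np.stack([(W-OP)@px(YP),(W-OP)@np.array([-np.sin(YP),np.cos(YP),0]),W[...,2]],-1)*1000
    I=im.astype(int); o=(I[...,0]>1.6*I[...,2])&(I[...,0]>80)&(abs(l[...,0])<70)&(abs(l[...,1])<60)&(l[...,2]<60)
    O=l[o]; print("orange",len(O)); 
    for sg in(-1,1):
        G=O[O[:,1]*sg>0]
        if len(G)>5: print(sg,len(G),np.percentile(G,[3,50,97],axis=0),"slope",np.polyfit(G[:,0],G[:,1],1))
    c=(l[...,0]>60)&(l[...,0]<190)&(abs(l[...,1])<90)&(l[...,2]>100); print("cover",c.sum(),np.percentile(l[c],[3,50,97],axis=0))
a=cv2.imread("pics/scene2.png")[150:270,210:330]; b=cv2.imread("pics/side2.png")[130:250,265:385]
cv2.imwrite("pics/op.png",cv2.resize(np.hstack([a,b]),(800,400),interpolation=cv2.INTER_CUBIC))
print(env.sense()["t"])
```

```text
20.3167 [ 498.8 -135.5  250. ] 0.09157392048867312
scene 173 along-tool percentiles [-54.9 -41.6 -35.4 -31.7 -26.9]
-1 [[  8.8 -34.7 -57.1]
 [  8.9 -34.5 -52.5]
 [ -3.1 -32.9 -44.6]
 [ -1.7 -31.4 -47.5]
 [  9.1 -30.3 -47.7]
 [-11.1 -26.9 -50.1]]
1 [[  9.4 -34.7  58.3]
 [ -2.3 -33.6  57.3]
 [  8.6 -33.6  53. ]
 [  7.2 -31.5  47.1]
 [  8.5 -30.   44.4]
 [  8.  -28.4  52.4]]
orange 75
-1 37 [[-16.5 -45.1  31.1]
 [  5.3 -34.8  41.4]
 [ 23.5 -28.3  50.2]] slope [ -0.  -35.3]
1 38 [[-20.5  28.5  29. ]
 [  1.3  39.4  39.8]
 [ 23.1  43.4  47.1]] slope [ 0.  38.3]
cover 1445 [[109.2 -69.6 110.4]
 [137.2  27.9 195.6]
 [152.6  84.4 232.3]]
side 290 along-tool percentiles [-54.  -42.4 -37.9 -34.3 -31.6]
-1 [[  4.4 -33.9 -47.1]
 [ -7.4 -33.3 -43.9]
 [ -9.5 -33.3 -45.1]
 [  0.8 -33.3 -44.9]
 [ 11.1 -33.3 -44.6]
 [ -3.4 -33.3 -47.4]]
1 [[ -7.8 -35.8  49.6]
 [  8.8 -34.8  57.1]
 [ -8.4 -34.3  56.3]
 [ -8.6 -34.2  51.1]
 [  1.8 -33.5  55.6]
 [ -4.9 -31.6  53.4]]
orange 74
-1 35 [[-22.1 -43.8  38.2]
 [  0.2 -34.2  43.3]
 [ 20.1 -29.6  47.5]] slope [  0.  -35.3]
1 39 [[-21.4  28.4  37.4]
 [  0.3  40.8  43.8]
 [ 21.9  44.4  46.4]] slope [-0.1 39.9]
cover 1886 [[101.4 -74.5 103.7]
 [131.3  -6.7 158. ]
 [149.7  84.9 231.7]]
20.4167
```

View pics/op.png

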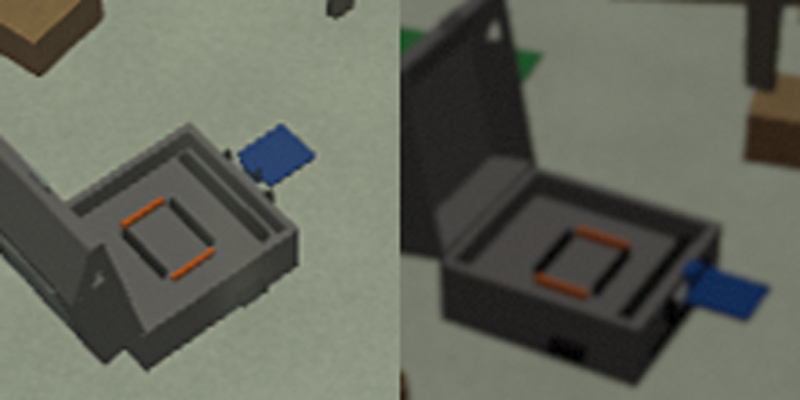

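The cover is fully open (0.10–0.23 m high behind the hinge) and the plate is back at rest. The bay shows orange guides and black bars. With the fingers open, the tips measure about 32 mm short of the reported TCP, in line with the press contact, so I'll plan heights with that offset. Next are close wrist-camera measurements over the bay and the roll.

```bash
cat > meas.py <<'E'
from h import *
np.set_printoptions(precision=1,suppress=True,linewidth=150)
def bars(o,yaw,c,zlo,zhi,lab):
    s=env.sense(); im,W=cloud("wrist"); save(im,lab+".png"); np.save(lab+".npy",W)
    ax=px(yaw);ay=np.array([-ax[1],ax[0],0]); l=np.stack([(W-o)@ax,(W-o)@ay,W[...,2]],-1)*1000; I=im.astype(int)
    fl=W[...,2][(abs(l[...,0])>120)|(abs(l[...,1])>120)]; print(lab,"bench z",np.nanmedian(fl)*1000,"t",s["t"])
    m=(I[...,0]>1.6*I[...,2])&(I[...,0]>80)&(abs(l[...,0])<70)&(abs(l[...,1])<70)&(l[...,2]>zlo)&(l[...,2]<zhi)
    O=l[m]
    for sg in(-1,1):
        G=O[O[:,c]*sg>0]
        if len(G)>20: print(sg,len(G),"med",np.median(G,axis=0),"lo/hi",np.percentile(G,[2,98],axis=0).ravel(),"slope",np.polyfit(G[:,1-c],G[:,c],1).round(3))
    return im,W,l
E
python3 - <<'E'
from meas import *
R=fr(YP)
env.movel(OP-.04*px(YP)+[0,0,.29],R,rate=.3)
bars(OP,YP,1,30,60,"wbay")
YR=np.deg2rad(-14.); OR=np.array([.603,.2195,0])
env.movel(np.array([.603,.2195,.29])-.02*px(YR),fr(YR),rate=.35)
im,W,l=bars(OR,YR,0,8,28,"wroll")
m=(l[...,2]>45)&(abs(l[...,0])<50)&(abs(l[...,1])<50); G=l[m]; print("roll",len(G),np.percentile(G,[2,50,98],axis=0)); 
r,sz,a=cv2.minAreaRect(G[:,:2].astype(np.float32)); print(r,sz,a)
T=G[G[:,2]>np.percentile(G[:,2],98)-6]; print("ridge",np.polyfit(T[:,1],T[:,0],1).round(3),T.mean(0))
print(env.sense()["ee_pos"]*1000,env.sense()["t"])
E
```

```text
wbay bench z 0.24901593896900498 t 20.9833
-1 216 med [ -0.7 -34.7  42.9] lo/hi [-23.5 -38.4  34.4  22.7 -32.3  44.4] slope [  0.  -34.8]
1 230 med [-2.7 39.8 42.5] lo/hi [-24.8  37.4  34.3  22.1  43.7  44.7] slope [ 0. 40.]
wroll bench z 0.12710174479393932 t 22.3083
-1 226 med [-30.1  -5.   17.7] lo/hi [-31.4 -35.9   8.4 -24.1  32.8  19.8] slope [ -0.  -29.4]
1 76 med [ 25.7 -28.4  17.7] lo/hi [ 22.6 -35.8   9.4  31.8  33.8  19.7] slope [-0.  25.6]
roll 51576 [[-48.  -48.3  63.6]
 [-42.3  14.2 426. ]
 [ -3.2  48.8 444.2]]
(-11.213844299316406, 0.3938713073730469) (76.10472869873047, 100.35301971435547) 0.877637505531311
ridge [  0.  -42.5] [-42.5  -1.5 443.2]
[584.1 221.5 290.4] 22.3583
```

Run:
```python
import numpy as np,cv2
np.set_printoptions(precision=4,suppress=True)
def loc(n,o,yaw):
    W=np.load(n+".npy");I=cv2.imread(f"pics/{n}.png").astype(int);c,s=np.cos(yaw),np.sin(yaw)
    d=W-o;return np.stack([d[...,0]*c+d[...,1]*s,-d[...,0]*s+d[...,1]*c,d[...,2]],-1)*1000,I
l,I=loc("wroll",[.603,.2195,0],np.deg2rad(-14))
G=l[(l[...,2]>35)&(l[...,2]<80)&(abs(l[...,0])<50)&(abs(l[...,1])<50)]
print(len(G),np.percentile(G,[2,50,98],axis=0)); print(cv2.minAreaRect(G[:,:2].astype(np.float32)))
T=G[G[:,2]>62]; print("ridge",np.polyfit(T[:,1],T[:,0],1),T.mean(0))
O=l[(I[...,2]>1.6*I[...,0])&(I[...,2]>80)&(abs(l[...,0])<50)&(abs(l[...,1])<45)&(l[...,2]>13)&(l[...,2]<28)]
G=O[O[:,0]<0];print("rest bar slope",np.polyfit(G[:,1],G[:,0],1))
l,I=loc("wbay",[.652,-.178,0],np.deg2rad(-15.5))
O=l[(I[...,2]>1.6*I[...,0])&(I[...,2]>80)&(abs(l[...,0])<70)&(abs(l[...,1])<60)&(l[...,2]>38)&(l[...,2]<60)]
for s in(-1,1):
    G=O[O[:,1]*s>0];print("guide",np.polyfit(G[:,0],G[:,1],1),np.percentile(G,[1,99],axis=0).ravel())
F=l[(l[...,2]>55)&(l[...,2]<68)&(abs(l[...,0])<95)&(abs(l[...,1])<90)]; print("rim",np.percentile(F,[1,99],axis=0).ravel(),cv2.minAreaRect(F[:,:2].astype(np.float32)))
D=l[(I.sum(-1)<90)&(l[...,2]>40)&(l[...,2]<50)&(abs(l[...,0])<45)&(abs(l[...,1])<35)]
for s in(-1,1):
    G=D[D[:,0]*s>5]; 
    if len(G)>10: print("bar",len(G),np.polyfit(G[:,1],G[:,0],1),np.percentile(G,[2,50,98],axis=0).ravel())
```

```text
2370 [[-30.4375 -21.645   43.5576]
 [ -7.0552   2.7157  64.1018]
 [ 24.1238  26.3864  68.7919]]
((-2.213388442993164, 2.372896194458008), (57.716819763183594, 49.936073303222656), 0.4890582263469696)
ridge [-0.0111 -1.9757] [-2.001   2.2878 66.0631]
rest bar slope [ -0.0239 -29.5256]
guide [  0.0145 -34.7812] [-24.0026 -37.4471  38.4888  22.7832 -32.2791  44.6293]
guide [ 0.0048 39.7557] [-24.9686  37.5331  38.2482  22.972   42.2833  44.9026]
rim [-91.1195 -77.1826  55.5142  94.5212  82.1908  67.1808] ((0.50384521484375, 2.5225753784179688), (190.18089294433594, 160.3014373779297), 0.5462847948074341)
bar 76 [-0.015  23.8188] [ 22.9873 -23.5975  40.4213  23.5193   7.2764  44.4131  25.5272  29.5344
  46.0231]
```

Numbers agree with the given sizes: roll top at 68 mm, 50 × 58 mm footprint, guides about 74.5 mm apart (75 expected). I'll grasp the roll now.

```bash
cat >> h.py <<'E'
YR=np.deg2rad(-13.3); YB=np.deg2rad(-15.0)
def loc2w(o,yaw,x,y): return np.array(o)+np.array([x*np.cos(yaw)-y*np.sin(yaw),x*np.sin(yaw)+y*np.cos(yaw),0])
ROLL=loc2w([.603,.2195,0],np.deg2rad(-14),-.002,.0023); BAY=loc2w(OP,YP,-.0007,.0023)
E
python3 - <<'E'
from h import *
np.set_printoptions(precision=3,suppress=True)
print(ROLL,BAY)
env.movel(ROLL+[0,0,.10],fr(YR),rate=.2); env.movel(ROLL+[0,0,-.003],rate=.08)
s=env.sense(); print(s["ee_pos"],s["wrist_force"]); effector.grasp(20); s=env.sense(); print(s["gripper_width"],s["wrist_force"],s["t"])
env.movel(ROLL+[0,0,.03],rate=.06); env.movel(ROLL+[0,0,.17],rate=.2); s=env.sense(); print(s["gripper_width"],s["wrist_force"],s["t"])
env.movel(BAY+[0,0,.17],fr(YB),rate=.25)
s=env.sense(); tp=np.array(s["ee_pos"]); print(tp,s["gripper_width"],s["wrist_force"],s["t"])
for n in("scene","side"):
    im,W=cloud(n); save(im[90:270,190:430] ,n+"3.png")
    d=W-tp; c,q=np.cos(YB),np.sin(YB); l=np.stack([d[...,0]*c+d[...,1]*q,-d[...,0]*q+d[...,1]*c,d[...,2]],-1)*1000
    I=im.astype(int); m=(I.min(-1)>105)&(abs(l[...,0])<50)&(abs(l[...,1])<40)&(l[...,2]>-30)&(l[...,2]<80); G=l[m]
    print(n,len(G),np.percentile(G,[3,50,97],axis=0) if len(G) else "")
print(env.sense()["t"])
E
```

```text
[0.602 0.222 0.   ] [ 0.652 -0.176  0.   ]
[ 0.602  0.222 -0.002] [ 0.286  0.123 -0.828]
0.049635735657909144 [0.52  0.409 0.311] 25.6083
0.049735577208751 [ 0.488  0.493 -1.612] 27.1583
[ 0.652 -0.174  0.17 ] 0.050104760122095165 [-0.207  0.475 -1.467] 28.9083
scene 130 [[  6.272 -24.439  56.559]
 [ 17.574  -0.74   66.189]
 [ 27.551  22.811  72.641]]
side 60 [[-14.416 -18.775  65.254]
 [ -8.238  -5.089  70.495]
 [  6.022  17.33   73.951]]
29.0083
```

The roll is held (width 50 mm, about 1.4 N weight) and centred under the tool. I'll lower it with a force guard, release it and back off.

Run:
```python
from h import *
np.set_printoptions(precision=4,suppress=True)
env.movel(BAY+[0,0,.08],rate=.15); env.movel(BAY+[0,0,.032],rate=.06); env.pause(.2)
f0=np.mean([env.sense()["wrist_force"][2] for _ in range(3)])
for z in np.arange(.030,.019,-.0015):
    env.movel(BAY+[0,0,z],rate=.03); env.pause(.05); s=env.sense(); print(round(z,4),s["ee_pos"],s["wrist_force"]-[0,0,f0],round(s["t"],2))
    if s["wrist_force"][2]-f0>2.5: break
im,W=cloud("side"); save(im[120:260,265:425],"set.png"); np.save("set.npy",W)
```

```text
0.03 [ 0.6519 -0.1755  0.03  ] [-0.1005  0.4963 -0.7705] 31.21
0.0285 [ 0.6519 -0.1756  0.0284] [-0.4065 -0.5819  0.0256] 31.51
0.027 [ 0.6519 -0.1756  0.0269] [-0.6461  0.5452  0.5465] 31.81
0.0255 [ 0.6519 -0.1756  0.0254] [ 0.6003 -0.6341 -0.03  ] 32.11
0.024 [ 0.6521 -0.1757  0.024 ] [ 0.997  -0.2605  0.1517] 32.41
0.0225 [ 0.6521 -0.1757  0.0239] [-2.4026  1.7513  9.2142] 32.71
```

Contact came at exactly the nominal seating height (0.024), so the roll is on the bay floor and not on a bar. I'll ease off, release and back away.

Run:
```python
from h import *
np.set_printoptions(precision=1,suppress=True)
env.movel(BAY+[0,0,.0242],rate=.03); effector.release(); s=env.sense(); print(s["gripper_width"],s["wrist_force"],s["t"])
env.movel(BAY+[0,0,.08],rate=.06); env.movel(BAY+[0,0,.26]-.04*px(YB),rate=.25)
env.pause(.3); s=env.sense(); print(s["t"])
wi,W=cloud("wrist")
d=W-BAY; c,q=np.cos(YB),np.sin(YB); l=np.stack([d[...,0]*c+d[...,1]*q,-d[...,0]*q+d[...,1]*c,d[...,2]],-1)*1000
G=l[(l[...,2]>75)&(l[...,2]<110)&(abs(l[...,0])<50)&(abs(l[...,1])<50)]; print(len(G),np.percentile(G,[2,50,98],axis=0)); print(cv2.minAreaRect(G[:,:2].astype(np.float32)))
T=G[G[:,2]>90]; print("ridge",np.polyfit(T[:,1],T[:,0],1).round(3),T.mean(0))
im,W=cloud("scene"); l=(W-OP)@px(YP); m=(l>.06)&(l<.2)&(abs((W-OP)@np.array([-np.sin(YP),np.cos(YP),0]))<.09)&(W[...,2]>.1); print("cover",m.sum(),np.nanmax(W[...,2][m]))
b,_=cloud("side")
save(np.hstack([cv2.resize(wi,(427,320)),cv2.resize(b[130:250,265:385],(320,320),interpolation=cv2.INTER_CUBIC)]),"final.png")
```

```text
0.0917948427806473 [-0.9 -0.   0. ] 33.7667
36.0417
2789 [[-26.6 -23.5  76.7]
 [ -5.5   0.7  91.5]
 [ 24.6  24.5  95.7]]
((-0.4709644317626953, 0.5191841125488281), (50.09101867675781, 55.12565231323242), 89.92939758300781)
ridge [-0.  -0.6] [-0.6  0.5 93.4]
cover 1448 0.24418873739446467
```

View pics/final.png

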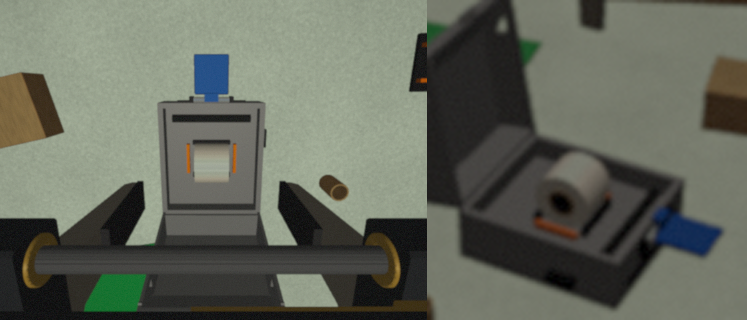

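The final view shows the roll seated between the orange guides and black bars at (212,160), with its top at 95 mm, its axis across the printer, the cover open and the robot clear. Handing in.

```bash
python3 -c "
from h import *
workorder.finish_job()"
```

```text
the job is handed in; nothing more can be done
```

The job is done and handed in at about 36 s of robot time. I pressed the latch plate with shut fingers and the cover sprang open by itself. I then took the largest roll from its rest and lowered it into the bay until I felt contact, at the planned seating height.

**Last checks:**
- **Roll:** its top is 95 mm above the bench, as expected. It is within 1 mm of the bay centre, with its axis across the printer to within measurement error.
- **Cover:** it stands fully open, reaching about 0.24 m.
- **Robot:** the gripper is open, well clear, and touching nothing.
- **Carton, tape and core:** the arm did not go near them. The core and carton show in the last view; I took no final measurement of these three, and the tape is not in that view.

**What disagreed:** the fingertips turned out to be 27–32 mm shorter than the reported TCP. The first press therefore stopped in the air above the plate and did nothing. I repeated it lower in small guarded steps, and corrected the grasp and placing heights for this. When the roll touched down, the force briefly reached about 9 N before I eased off and released.

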